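# Brush out the coffee grinder's throat and screw out its burr carrier

### The arm

A 6-joint arm with a two-finger parallel gripper is mounted at the origin on a cart in front of the work surface, level with it; the furniture and walls round the work are solid. World frame = base frame: x ahead of the robot, y to its left, z up, the work surface at z = 0. Lengths are in m, angles in rad, forces in N, time in s.
With the tool pointing down it reaches from about 0.3 to 0.85 m from the base axis. Payload 5.4 kg.
Tool frame: the origin (TCP) lies at the very end of the fingers, on their centre line; the grasp point (between the pads) lies 19 mm behind it; z points along the fingers, y is the line along which they close (so a half turn about z gives the same grasp; the last joint's range is limited). The gripper opens to 85 mm and grips with 20 to 120 N. Pads are 22 mm wide; open, the fingers measure 114 mm over their backs; the gripper's body (76 mm by 85 mm) begins 54 mm behind the grasp point. The pads swing forward as they close: fully open they stand 13 mm farther back than shut.
Start: joints at [-1.374, 0.158, 1.597, -0, 1.386, -0.21], TCP at [0.227, -0.528, 0.231] pointing down, gripper open.
Joint ranges: [-2.91, 2.91], [-0.94, 2.29], [0.18, 2.7], [-1.29, 4.43], [0.17, 2.64], [-3, 3]. Speed limits (rad/s): [2.57, 2.57, 3.14, 3.14, 3.14, 3.14].

### API

Orientations are given as a unit quaternion [x, y, z, w].
In Python, from bench import status, cams, order gives the robot as it stands. The module is installed in compiled form; this text tells all that it offers.
- The arm moves only by the tool drive_tool, never from a script. Its arguments are lists of equal length, an entry for each row: "slide": the shift along the world's x, y, z in units of 150 mm (1.0 is 150 mm), a list of three; "turn": the turn about the world's z in units of 6 degrees (1.0 is 6 degrees). In form: {"slide": [[x, y, z], ...], "turn": [turn, ...]}. A call has 1 to 20 rows; each row shifts and turns the commanded pose from where the row before left it; what a row does not reach is not made up. A row lasts 1/12 s, in which the tool goes at most 41.7 mm and 7.16 degrees, less where a joint would pass 70% of its speed; a pose out of reach is approached as far as the arm can. A call with a number of a shift or a turn outside -1 to 1 is refused whole. A call with a gripper value outside its range is refused whole. "claw" is the gripper's target within -1 to 1 (shut at 1, half-way at 0, fully open at -1), set as the call begins (left out, the last holds). The fingers move at their own pace and stop on an object; "grip_force" is the grip in N (left out, the last holds). Time passes only in rows, so rows that do not move let the fingers close. It gives the time, the measured TCP pose, the force, the opening and the grip force at its end, in the units of the state.
- status.observe(): the state, without advancing time (a new reading comes with each control period).
- cams.capture(name): name is "side" or "top"; returns (picture, depth): 480x640x3 uint8, red, green, blue; 480x640 float32, m along the optical axis (not along the pixel's ray), 0 where there is no reading.
- cams.calibration(name): a dict with "mtx" (3x3 intrinsics, pixels), "cam_to_world" (4x4, takes a point from camera to world coordinates). Camera axes: x right, y down, z forward; pixel columns grow to the right and rows downward; lengths in m; the calibration is good to about 2 mm. A picture is of the moment at which its call begins. calibration takes no time and is no camera call.
- order.job_done(): hands the job in; it is judged then, once.
The state is a dict: "clock": time; "qpos": joint angles; "joint_velocities": joint speeds; "joint_torque": joint torques, N m; "tool_pos": TCP position; "ee_rot": TCP orientation; "contact_force": force on the tool from outside, world axes, zero at the start; "moment": the same for the moment, N m; "gripper_width": finger opening in m; "grip_force": force on a finger pad.
Only numpy, scipy, OpenCV 4.12 (cv2) and the standard library are available. Lean on these libraries where they do the work, as an engineer would, in place of code of your own. Each camera call takes 0.05 s, during which the arm holds its last target. There are 200 camera calls.

### The job

Clean the coffee grinder: take the long round brush out of its white pot and sweep the grinder's open throat with it twice, each time right down to the burr at the bottom and back up to the rim, then stand the brush back in the pot and let go of it. Then unscrew the ribbed burr carrier ring that forms the throat; makes differ and nobody knows whether this one has a right-hand or a left-hand thread, so feel which way it gives, turn it out (about a fifth of a turn) and lift it off. Finish while holding the carrier in the gripper, level and well clear above the grinder; do not put it down or let go, and leave the other things on the worktop alone.

Things in the scene. Friction and masses are not known exactly. Their poses are not given: they have to be found in the camera images.
- grinder: heavy fixed coffee grinder, steel with black base and black flat deck 150 mm above the worktop; 124 mm wide (y), reaching 64 mm in front (-x) and 114 mm behind (+x) its origin; spout and cup stick out 60 mm further in front, up to 115 mm high. Origin on the worktop under the throat's axis; z up, x towards its back; turned by up to 0.25 rad
- carrier_ring (a point): burr carrier: round ribbed aluminium ring on the deck, 0.2 kg, screwed home. Grip 60 mm across, from 4 to 40 mm above its underside; below it a flange 76 mm across, 4 mm thick; bore 41 mm. This point: on the axis, 22 mm above the underside (seated: 172 mm above the worktop). z up the axis; x to black marks on rim and flange, along the grinder's x when seated
- grinder_deck (a point): centre of the deck, where the carrier's flange sits. Below it the carrier's skirt (47 mm across, 22 mm deep) sits in a coarse thread of unknown hand, differing from start to start: one way there is a dead stop within 0.1 rad, the other way it turns easily, rises 4 mm per 60 degrees and is free after 65 to 90 degrees; then it lifts straight off, not before. z up
- carrier_mouth (a point): centre of the throat's upper rim, on top of the carrier (190 mm above the worktop when seated). The throat is 41 mm across and open down to the lower burr 85 mm below this point; z up
- brush_handle (a point): long round brush standing upright in the pot, bristles down, 180 mm long, 60 g: wooden handle 13 mm across from 54 to 180 mm above the bristle tip, bristle head 26 mm across and 44 mm long. This point lies on the handle's axis, 120 mm above the bristle tip; z points along the brush from the bristles to the handle's end
- brush_tip (a point): centre of the bristle end of the brush (its lowest point)
- brush_pot: loose white stoneware pot that holds the brush, 52 mm across at the rim, 70 mm high, bore about 42 mm across, inner floor 6 mm above the worktop, 0.4 kg. Origin at the centre of its underside, z up
- mug: bystander: white and green mug, 78x116x101 mm, behind the work; origin under it
- coffee_jar: bystander: tall jar of coffee with a red lid, 81 mm across, 163 mm high, behind the work; origin under it
- spoon: bystander: steel spoon 188 mm long lying on the worktop between the grinder and the pot; origin under it
Not all that is in view belongs to the job. Leave any blue or purple look-alike of the brush_pot alone. Leave any purple look-alike of the part that bears brush_handle alone.

How it is judged:
By the outcome, as a careful person would: the job done as asked, in the order asked, and still so for the second after the job is handed in, while the arm keeps its last pose, push and grip.
It also fails if it takes over 66 s, if anything falls off the work surface, if the arm or the gripper's body presses on something with over 40 N, if the wrist force passes 120 N, or if a joint passes its speed limit or range.

## Working session

There is one attempt and no reset: what is moved stays moved. The work goes in short steps, Python scripts to look and compute and a tool call to move; the robot and the scene stay as the last step left them, time stands still between calls to the robot, and variables do not carry over. Pictures are saved under pics/ and viewed, at most 10 in all, crops included, and the job is handed in when it is done.

Besides the shell and the picture viewer there is one more tool, called after "Call:" in YAML: its name, and indented under it one key for each argument. drive_tool: Moves the arm, as the interface text tells. Its arguments: {"type":"object","properties":{"slide":{"type":"array","items":{"type":"array","items":{"type":"number"}}},"turn":{"type":"array","items":{"type":"number"}},"claw":{"type":"number"},"grip_force":{"type":"number"}},"required":["slide","turn"]}

```bash
mkdir -p pics
cat > h.py <<'E'
import numpy as np, cv2
from bench import status, cams, order
def cap(n,name):
    p,d=cams.capture(n); cv2.imwrite(f'pics/{name}.png',p[:,:,::-1]); np.savez(f'/tmp/{name}.npz',p=p,d=d); return p,d
def cloud(n,d):
    c=cams.calibration(n);K=c['mtx'];T=c['cam_to_world']
    v,u=np.mgrid[:480,:640]
    P=np.stack([(u-K[0,2])/K[0,0]*d,(v-K[1,2])/K[1,1]*d,d,np.ones_like(d)],-1)
    return (P@np.array(T).T)[...,:3]
def ray(n,u,v,z):
    c=cams.calibration(n);K=np.array(c['mtx']);T=np.array(c['cam_to_world'])
    r=T[:3,:3]@np.linalg.inv(K)@[u,v,1.];o=T[:3,3]
    return o+r*(z-o[2])/r[2]
E
python3 - <<'E'
from h import *
print(status.observe())
for n in('top','side'):
    cap(n,n+'0'); c=cams.calibration(n); print(n,np.round(c['mtx'],1).tolist(),np.round(c['cam_to_world'],3).tolist())
E
```

```text
{'clock': 0.0, 'qpos': array([-1.37410303e+00,  1.59075595e-01,  1.59827150e+00, -4.17697960e-05,
        1.38618381e+00, -2.10128293e-01]), 'joint_velocities': array([-0.00065449,  0.00017026,  0.00074868, -0.00047996, -0.00046905,
        0.00132094]), 'joint_torque': array([-1.65062680e-03, -3.96005559e+01, -3.31427586e+01, -5.23501421e-04,
        8.43084737e-03, -9.51883777e-06]), 'tool_pos': array([ 0.22735388, -0.52747255,  0.23028232]), 'ee_rot': array([ 9.79382019e-01,  2.02014654e-01, -1.40157896e-05, -9.69238963e-04]), 'contact_force': array([ 0.4938655 , -0.38379851, -0.43260946]), 'moment': array([-0.04039029,  0.06400688, -0.01461192]), 'grip_force': 0.0, 'gripper_width': 0.08546346433882247}
top [[505.3, 0.0, 321.7], [0.0, 505.3, 242.9], [0.0, 0.0, 1.0]] [[0.01, -0.991, 0.137, 0.457], [-1.0, -0.011, -0.011, 0.189], [0.012, -0.137, -0.991, 1.173], [0.0, 0.0, 0.0, 1.0]]
side [[463.9, 0.0, 327.9], [0.0, 463.9, 239.4], [0.0, 0.0, 1.0]] [[0.971, -0.2, 0.13, 0.52], [-0.238, -0.789, 0.566, -0.28], [-0.011, -0.581, -0.814, 0.83], [0.0, 0.0, 0.0, 1.0]]
```

View pics/top0.png

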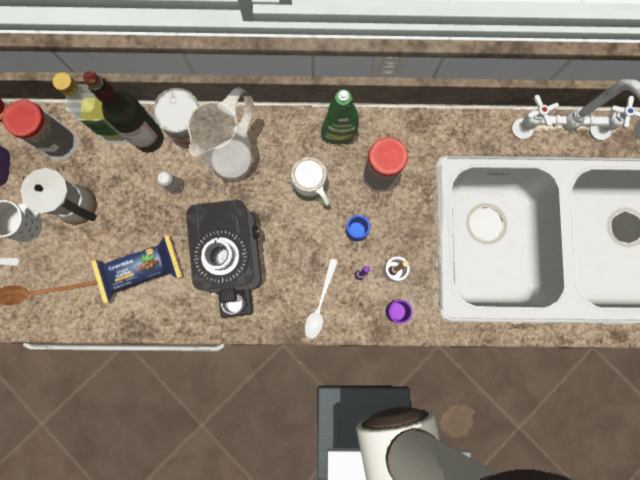

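View pics/side0.png

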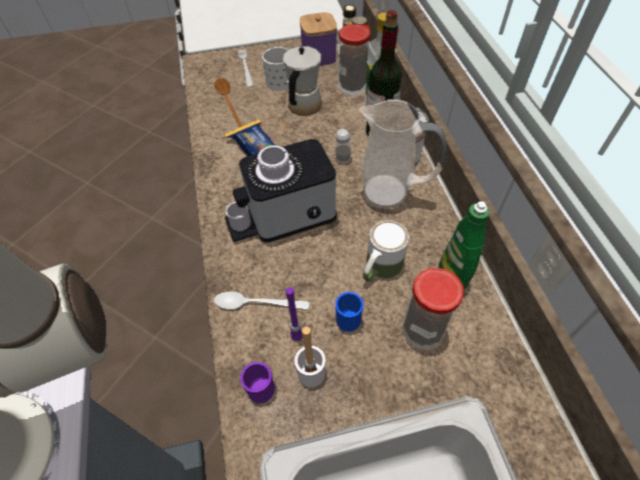

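Top view: the grinder is at about (225,250) with its throat at (219,255). The white pot with the wooden brush is at (397,268). Look-alikes for the pot are the blue one (358,228) and the purple one (399,312). The only look-alike for the brush is the purple one, at (362,271) in the top view and (294,315) in the side view. I choose the wooden brush in the white pot, seen at (308,350) in the side view.

Run:
```python
from h import *
a=np.load('/tmp/top0.npz');b=np.load('/tmp/side0.npz')
ca=a['p'][200:330,180:430];cb=b['p'][270:410,220:380]
A=cv2.resize(ca,(800,416),interpolation=cv2.INTER_CUBIC)
cv2.imwrite('pics/c1.png',A[:,:,::-1])
cv2.imwrite('pics/c2.png',cv2.resize(np.hstack([cb,b['p'][130:270,220:380]]),(800,350),interpolation=cv2.INTER_CUBIC)[:,:,::-1])
for n,f in(('top',a),('side',b)):
    P=cloud(n,f['d']);h=cv2.cvtColor(f['p'],cv2.COLOR_RGB2HSV)
    reg=(P[...,0]>.25)&(P[...,0]<.75)&(P[...,1]>-.2)&(P[...,1]<.6)
    # brush handle: brown high points near pot
    c=ray('top',397,268,.07)[:2]; print(n,'pot guess',c.round(3))
    near=np.hypot(P[...,0]-c[0],P[...,1]-c[1])<.06
    for z0 in np.arange(.05,.2,.02):
        m=near&(P[...,2]>z0)&(P[...,2]<z0+.02)
        if m.sum():print(' z',round(z0,2),m.sum(),np.median(P[m],0).round(3),P[m].min(0).round(3),P[m].max(0).round(3))
    g=ray('top',219,255,.19)[:2]
    near=np.hypot(P[...,0]-g[0],P[...,1]-g[1])<.036
    m=near&(P[...,2]>.18)&(P[...,2]<.2);print('ring top',m.sum(),P[m].mean(0),P[m].min(0),P[m].max(0))
    if m.sum(): 
        (x,y),r=cv2.minEnclosingCircle(P[m][:,:2].astype(np.float32));print(x,y,r)
    m=reg&(np.hypot(P[...,0]-g[0],P[...,1]-g[1])<.15)&(abs(P[...,2]-.15)<.006)
    print('deck',cv2.minAreaRect(P[m][:,:2].astype(np.float32)))
    for nm,lo,hi in(('purple',130,155),('blue',105,125)):
        m=cv2.inRange(h,(lo,90,30),(hi,255,255)).astype(bool)&reg
        m&=np.hypot(P[...,0]-c[0],P[...,1]-c[1])<.2
        k,l,s,ce=cv2.connectedComponentsWithStats(m.astype(np.uint8))
        for i in range(1,k):
            if s[i,4]>15:print(nm,s[i],P[l==i].min(0).round(3),P[l==i].max(0).round(3))
```

```text
top pot guess [0.556 0.011]
 z 0.05 160 [0.553 0.017 0.066] [ 0.532 -0.013  0.05 ] [0.583 0.037 0.07 ]
 z 0.07 46 [0.554 0.018 0.072] [ 0.532 -0.013  0.07 ] [0.58  0.036 0.089]
 z 0.09 10 [0.554 0.018 0.104] [0.551 0.015 0.092] [0.561 0.019 0.109]
 z 0.11 9 [0.554 0.018 0.121] [0.55  0.014 0.112] [0.559 0.019 0.128]
 z 0.13 10 [0.553 0.018 0.14 ] [0.55  0.014 0.131] [0.56  0.02  0.147]
 z 0.15 8 [0.552 0.018 0.158] [0.55  0.013 0.153] [0.559 0.02  0.165]
 z 0.17 45 [0.556 0.015 0.183] [0.55  0.007 0.17 ] [0.563 0.021 0.187]
ring top 415 [0.56975942 0.38380049 0.18846719] [0.54140585 0.35487435 0.18013446] [0.599083   0.41308696 0.19438825]
0.5701717734336853 0.38473010063171387 0.030198941007256508
deck ((0.5952820777893066, 0.38831719756126404), (0.1785723716020584, 0.12466231733560562), 7.526357650756836)
purple [360 266  10   9  48] [ 0.538  0.07  -0.001] [0.552 0.096 0.183]
purple [386 300  27  23 479] [ 0.438 -0.029 -0.003] [0.486 0.031 0.074]
blue [347 215  23  26 472] [ 0.623  0.067 -0.005] [0.674 0.121 0.08 ]
side pot guess [0.556 0.011]
 z 0.05 290 [0.55  0.008 0.061] [ 0.52
[... 338 characters left out ...]
1 0.01  0.161] [0.545 0.008 0.15 ] [0.556 0.014 0.17 ]
 z 0.17 87 [0.551 0.011 0.185] [0.545 0.007 0.17 ] [0.557 0.02  0.19 ]
ring top 468 [0.56431992 0.38165312 0.18874278] [0.53533178 0.35483775 0.18011048] [0.59453399 0.41365281 0.19453653]
0.565004289150238 0.3847053349018097 0.030340956524014473
deck ((0.5900251269340515, 0.38993850350379944), (0.1790660321712494, 0.12892788648605347), 7.271188259124756)
purple [286 288  12  39 221] [ 0.535  0.083 -0.002] [0.554 0.198 0.182]
purple [291 330  11  11  85] [0.531 0.079 0.002] [0.55  0.092 0.041]
purple [ 240  362   35   41 1059] [ 0.432 -0.02   0.001] [0.483 0.056 0.075]
blue [335 292  29  40 911] [ 0.619  0.073 -0.001] [0.685 0.155 0.075]
```

View pics/c1.png

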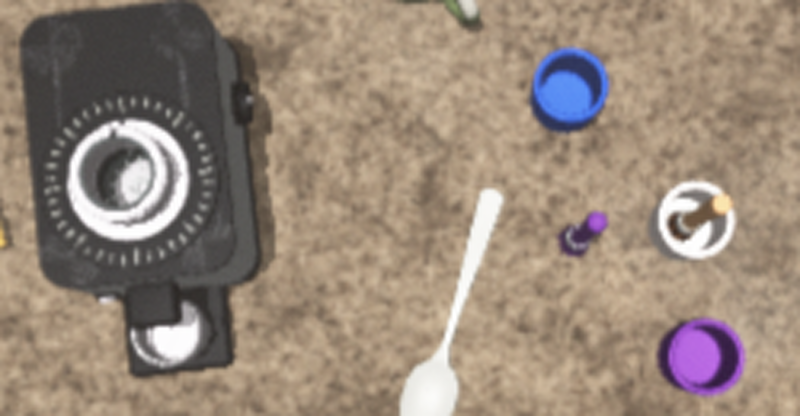

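View pics/c2.png

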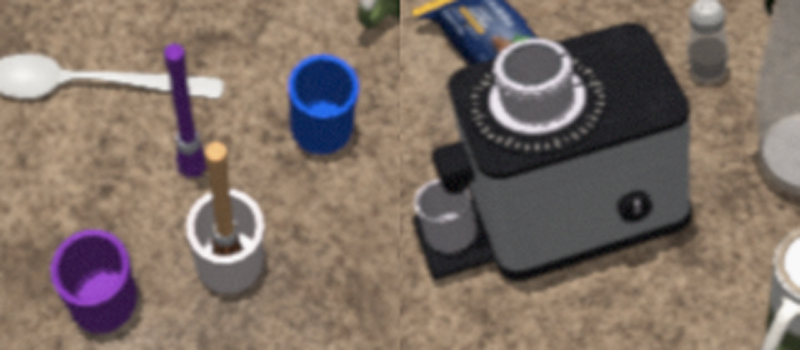

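The crops confirm the choice: the wooden brush in the white pot, the purple brush about 78 mm to its left, and the ring on the deck. Estimates are brush (0.5535, 0.013) with its top at 0.186, and ring axis (0.5675, 0.3847) with yaw about 7.5°. I'm moving above the brush with the jaws along x.

Call:
drive_tool:
  slide:
    - [0.121,0.2,0.004]
    - [0.121,0.2,0.004]
    - [0.121,0.2,0.004]
    - [0.121,0.2,0.004]
    - [0.121,0.2,0.004]
    - [0.121,0.2,0.004]
    - [0.121,0.2,0.004]
    - [0.121,0.2,0.004]
    - [0.121,0.2,0.004]
    - [0.121,0.2,0.004]
    - [0.121,0.2,0.004]
    - [0.121,0.2,0.004]
    - [0.121,0.2,0.004]
    - [0.121,0.2,0.004]
    - [0.121,0.2,0.004]
    - [0.121,0.2,0.004]
    - [0.121,0.2,0.004]
    - [0.121,0.2,0.004]
    - [0,0,0]
    - [0,0,0]
  turn: [0.617,0.617,0.617,0.617,0.617,0.617,0.617,0.617,0.617,0.617,0.617,0.617,0.617,0.617,0.617,0.617,0.617,0.617,0,0]

```text
clock: 1.77
tool_pos: [0.5542, 0.0134, 0.2414]
ee_rot: [0.706, 0.708, -0.0, -0.0]
contact_force: [-0.6, -0.8, 0.4]
gripper_width: 0.0857
grip_force: 0.0
```

Run:
```python
from h import *
p,d=cap('side','side1')
cv2.imwrite('pics/s1.png',cv2.resize(p[220:420,200:420],(660,600),interpolation=cv2.INTER_CUBIC)[:,:,::-1])
```

```text
(no output)
```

View pics/s1.png

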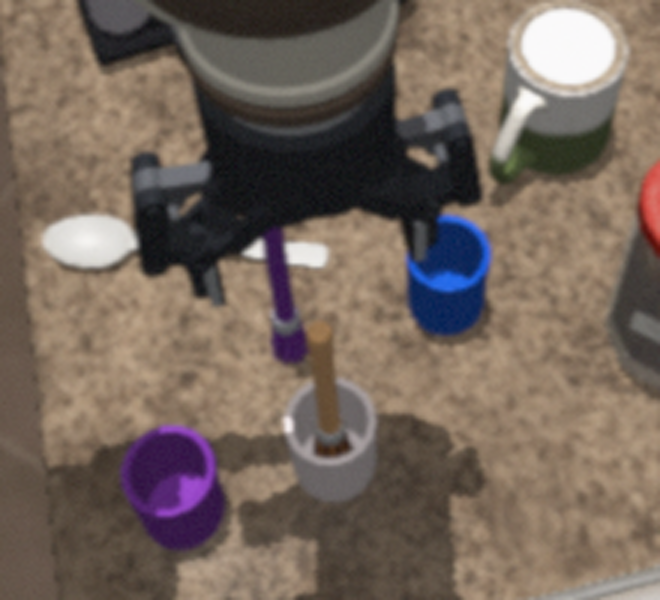

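The brush (crop 320,330) lies between the open fingers, whose tips are at crop (215,300) and (420,255). Next I check the brush axis against the fingertips as seen by the same camera.

Run:
```python
from h import *
l=ray('side',271.7,320,.254);r=ray('side',340,304.5,.254);print(l,r,(l+r)/2,'brush',ray('side',306.7,329.3,.186))
```

```text
[0.5062322  0.00888599 0.254     ] [0.60219058 0.0090585  0.254     ] [0.55421139 0.00897225 0.254     ] brush [0.55296058 0.01517326 0.186     ]
```

Call:
drive_tool:
  slide:
    - [0,0.013,-0.107]
    - [0,0,-0.107]
    - [0,0,-0.107]
    - [0,0,-0.107]
    - [0,0,-0.107]
    - [0,0,-0.107]
    - [0,0,-0.107]
    - [0,0,-0.107]
    - [0,0,0]
  turn: [0,0,0,0,0,0,0,0,0]

```text
clock: 2.57
tool_pos: [0.554, 0.0122, 0.1134]
ee_rot: [0.708, 0.706, -0.0, 0.0]
contact_force: [1.0, -0.7, 0.1]
gripper_width: 0.0854
grip_force: 0.0
```

Call:
drive_tool:
  slide:
    - [0,0,0]
    - [0,0,0]
    - [0,0,0]
    - [0,0,0]
    - [0,0,0]
    - [0,0,0]
    - [0,0,0]
    - [0,0,0]
    - [0,0,0]
    - [0,0,0]
    - [0,0,0]
    - [0,0,0]
  turn: [0,0,0,0,0,0,0,0,0,0,0,0]
  claw: 1
  grip_force: 40

```text
clock: 3.57
tool_pos: [0.5542, 0.0139, 0.1137]
ee_rot: [0.707, 0.707, -0.0, 0.0]
contact_force: [-0.1, -0.3, 1.1]
gripper_width: 0.0117
grip_force: 38.9
```

Call:
drive_tool:
  slide:
    - [0,0,0.05]
    - [0,0,0.1]
    - [0,0,0.1]
    - [0,0,0.1]
    - [0,0,0.1]
    - [0,0,0.1]
    - [0,0,0.1]
    - [0,0,0.1]
    - [0,0,0.1]
    - [0,0,0.1]
    - [0,0,0.1]
    - [0,0,0.1]
    - [0,0,0.1]
    - [0,0,0.1]
    - [0,0,0.08]
    - [0,0,0]
    - [0,0,0]
  turn: [0,0,0,0,0,0,0,0,0,0,0,0,0,0,0,0,0]

```text
clock: 4.98
tool_pos: [0.5544, 0.0139, 0.3288]
ee_rot: [0.707, 0.707, 0.0, 0.001]
contact_force: [-0.4, 0.9, -0.8]
gripper_width: 0.0116
grip_force: 38.9
```

Run:
```python
from h import *
p,d=cap('side','side2')
P=cloud('side',d)
c=(.554,.013)
near=np.hypot(P[...,0]-c[0],P[...,1]-c[1])<.04
for z0 in np.arange(.03,.36,.015):
    m=near&(P[...,2]>z0)&(P[...,2]<z0+.015)
    if m.sum():print(' z',round(z0,3),m.sum(),np.median(P[m],0).round(3),P[m].min(0).round(3),P[m].max(0).round(3))
cv2.imwrite('pics/s2.png',cv2.resize(p[180:420,180:420],(600,600),interpolation=cv2.INTER_CUBIC)[:,:,::-1])
```

```text
z 0.03 155 [0.551 0.019 0.038] [ 0.526 -0.013  0.03 ] [0.574 0.034 0.045]
 z 0.045 166 [0.551 0.019 0.053] [ 0.525 -0.013  0.045] [0.574 0.034 0.06 ]
 z 0.06 333 [0.551 0.012 0.07 ] [ 0.526 -0.014  0.06 ] [0.577 0.038 0.074]
 z 0.075 1 [0.561 0.033 0.075] [0.561 0.033 0.075] [0.561 0.033 0.075]
 z 0.21 1 [0.544 0.008 0.224] [0.544 0.008 0.224] [0.544 0.008 0.224]
 z 0.225 89 [0.551 0.007 0.233] [0.541 0.002 0.225] [0.565 0.016 0.24 ]
 z 0.24 88 [0.551 0.007 0.247] [0.542 0.002 0.24 ] [0.563 0.015 0.255]
 z 0.255 68 [0.552 0.007 0.262] [0.544 0.004 0.255] [0.562 0.014 0.27 ]
 z 0.27 95 [0.552 0.009 0.277] [0.545 0.005 0.27 ] [0.562 0.018 0.285]
 z 0.285 49 [0.552 0.009 0.293] [0.547 0.007 0.285] [0.558 0.015 0.3  ]
 z 0.3 56 [0.552 0.01  0.306] [0.547 0.008 0.3  ] [0.559 0.014 0.315]
 z 0.315 51 [0.552 0.009 0.323] [0.547 0.008 0.315] [0.558 0.012 0.33 ]
 z 0.33 154 [0.553 0.008 0.34 ] [0.533 0.003 0.33 ] [0.572 0.021 0.345]
 z 0.345 209 [0.553 0.008 0.353] [0.533 0.003 0.345] [0.572 0.013 0.36 ]
```

View pics/s2.png

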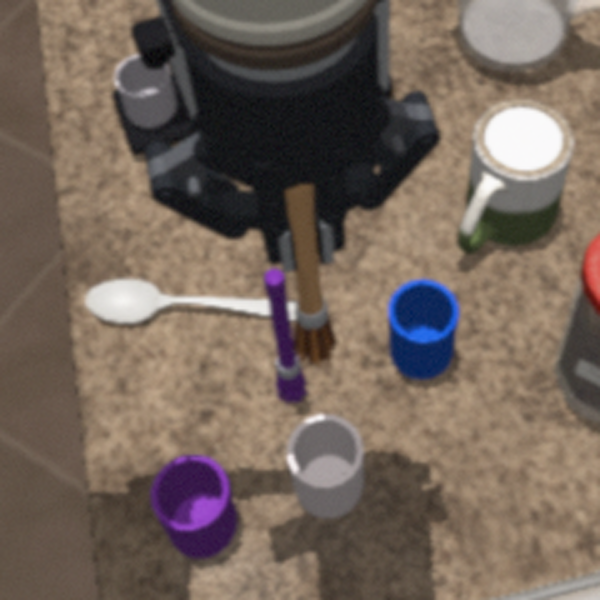

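The brush hangs straight with its tip at about z 0.223 (crop 315,355), and the pot stayed put. Next I go over the throat.

Call:
drive_tool:
  slide:
    - [0,0.1,0]
    - [0.007,0.2,0]
    - [0.008,0.2,0]
    - [0.008,0.2,0]
    - [0.008,0.2,0]
    - [0.008,0.2,0]
    - [0.008,0.2,0]
    - [0.008,0.2,0]
    - [0.008,0.2,0]
    - [0.008,0.2,0]
    - [0.008,0.2,0]
    - [0.008,0.2,0]
    - [0.008,0.172,0]
    - [0,0,0]
    - [0,0,0]
    - [0,0,0]
  turn: [0,0,0,0,0,0,0,0,0,0,0,0,0,0,0,0]

```text
clock: 6.37
tool_pos: [0.5682, 0.3841, 0.3268]
ee_rot: [0.707, 0.707, -0.001, -0.0]
contact_force: [-0.2, -0.3, -0.9]
gripper_width: 0.0124
grip_force: 39.0
```

Run:
```python
from h import *
for n in('side','top'):
    p,d=cap(n,n+'3')
    P=cloud(n,d)
    c=(.5675,.3847)
    near=np.hypot(P[...,0]-c[0],P[...,1]-c[1])<.034
    for z0 in np.arange(.18,.33,.015):
        m=near&(P[...,2]>z0)&(P[...,2]<z0+.015)
        if m.sum():print(n,' z',round(z0,3),m.sum(),np.median(P[m],0).round(3),P[m].min(0).round(3),P[m].max(0).round(3))
p=np.load('/tmp/side3.npz')['p']
cv2.imwrite('pics/s3.png',cv2.resize(p[80:260,180:380],(660,594),interpolation=cv2.INTER_CUBIC)[:,:,::-1])
```

```text
side  z 0.18 453 [0.564 0.377 0.19 ] [0.535 0.354 0.18 ] [0.595 0.415 0.194]
side  z 0.21 13 [0.563 0.377 0.224] [0.554 0.371 0.222] [0.577 0.385 0.225]
side  z 0.225 83 [0.565 0.377 0.233] [0.553 0.372 0.225] [0.578 0.386 0.24 ]
side  z 0.24 81 [0.565 0.378 0.247] [0.555 0.374 0.24 ] [0.576 0.386 0.255]
side  z 0.255 67 [0.565 0.378 0.263] [0.557 0.374 0.255] [0.575 0.386 0.27 ]
side  z 0.27 65 [0.566 0.379 0.276] [0.558 0.375 0.271] [0.574 0.386 0.285]
side  z 0.285 52 [0.566 0.38  0.293] [0.56  0.377 0.285] [0.572 0.385 0.299]
side  z 0.3 51 [0.566 0.38  0.308] [0.56  0.377 0.301] [0.573 0.385 0.315]
side  z 0.315 51 [0.566 0.38  0.323] [0.554 0.376 0.315] [0.575 0.383 0.33 ]
side  z 0.33 151 [0.567 0.378 0.339] [0.547 0.372 0.33 ] [0.585 0.383 0.345]
top  z 0.18 185 [0.581 0.365 0.189] [0.546 0.355 0.181] [0.599 0.394 0.194]
top  z 0.21 6 [0.573 0.374 0.222] [0.569 0.371 0.22 ] [0.578 0.375 0.224]
top  z 0.225 18 [0.572 0.373 0.232] [0.566 0.371 0.225] [0.583 0.381 0.24 ]
top  z 0.24 10 [0.574 0.375 0.245] [0.569 0.373 0.241] [0.581 0.38  0.25 ]
top  z 0.255 2 [0.574 0.375 0.257] [0.572 0.374 0.256] [0.576 0.375 0.257]
```

View pics/s3.png

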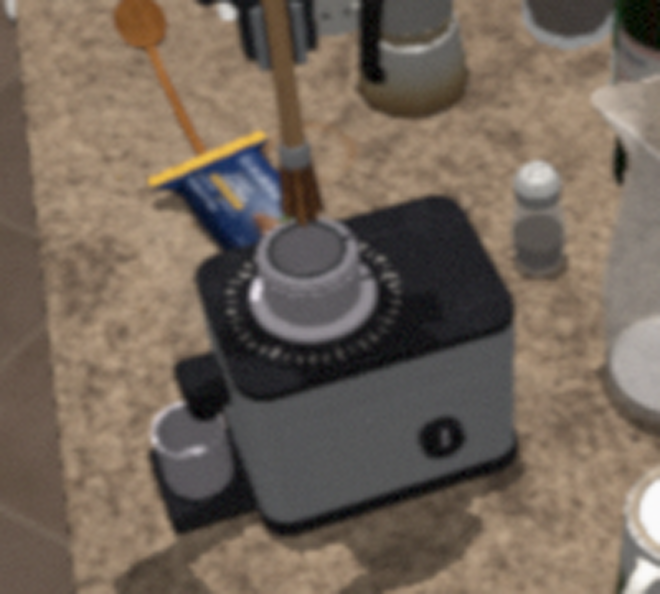

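The tip is over the throat (same-camera offset under 1 mm). Descending.

Call:
drive_tool:
  slide:
    - [0,0,-0.09]
    - [0,0,-0.09]
    - [0,0,-0.09]
    - [0,0,-0.09]
    - [0,0,-0.09]
    - [0,0,-0.09]
    - [0,0,-0.09]
    - [0,0,-0.09]
    - [0,0,0]
    - [0,0,0]
  turn: [0,0,0,0,0,0,0,0,0,0]

```text
clock: 7.3
tool_pos: [0.5679, 0.3845, 0.2188]
ee_rot: [0.707, 0.707, -0.001, -0.0]
contact_force: [-0.7, 0.5, -1.0]
gripper_width: 0.0121
grip_force: 39.0
```

Call:
drive_tool:
  slide:
    - [0,0,-0.007]
    - [0,0,-0.007]
    - [0,0,-0.007]
    - [0,0,-0.007]
    - [0,0,0]
    - [0,0,0]
  turn: [0,0,0,0,0,0]

```text
clock: 7.8
tool_pos: [0.5685, 0.3847, 0.2161]
ee_rot: [0.707, 0.707, 0.0, 0.0]
contact_force: [-0.1, 0.2, 0.2]
gripper_width: 0.0117
grip_force: 39.0
```

Call:
drive_tool:
  slide:
    - [0,0,-0.007]
    - [0,0,-0.007]
    - [0,0,-0.007]
    - [0,0,0]
    - [0,0,0]
  turn: [0,0,0,0,0]

```text
clock: 8.22
tool_pos: [0.5685, 0.3847, 0.2128]
ee_rot: [0.707, 0.707, 0.0, 0.0]
contact_force: [0.6, 0.3, 0.4]
gripper_width: 0.0119
grip_force: 39.2
```

Call:
drive_tool:
  slide:
    - [0,0,-0.007]
    - [0,0,-0.007]
    - [0,0,0]
    - [0,0,0]
  turn: [0,0,0,0]

```text
clock: 8.55
tool_pos: [0.5688, 0.385, 0.2128]
ee_rot: [0.707, 0.707, 0.001, 0.0]
contact_force: [-1.9, -1.1, 6.9]
gripper_width: 0.0121
grip_force: 40.1
```

Contact force is 6.9 N, so the tip is on the burr. Now up to the rim and down for the second sweep.

Call:
drive_tool:
  slide:
    - [0,0,0.09]
    - [0,0,0.09]
    - [0,0,0.09]
    - [0,0,0.09]
    - [0,0,0.09]
    - [0,0,0.09]
    - [0,0,0.09]
    - [0,0,0]
    - [0,0,0]
  turn: [0,0,0,0,0,0,0,0,0]

```text
clock: 9.3
tool_pos: [0.5689, 0.3849, 0.3068]
ee_rot: [0.707, 0.707, 0.001, 0.0]
contact_force: [-0.1, 1.2, -1.1]
gripper_width: 0.0118
grip_force: 39.2
```

Call:
drive_tool:
  slide:
    - [0,0,-0.09]
    - [0,0,-0.09]
    - [0,0,-0.09]
    - [0,0,-0.09]
    - [0,0,-0.09]
    - [0,0,-0.09]
    - [0,0,-0.06]
    - [0,0,-0.02]
    - [0,0,-0.01]
    - [0,0,0]
    - [0,0,0]
  turn: [0,0,0,0,0,0,0,0,0,0,0]

```text
clock: 10.22
tool_pos: [0.5684, 0.3849, 0.2122]
ee_rot: [0.707, 0.707, 0.0, 0.0]
contact_force: [-2.6, -1.6, 6.4]
gripper_width: 0.0117
grip_force: 40.2
```

Burr touched again (6.4 N). Up and back over the pot.

Call:
drive_tool:
  slide:
    - [0,0,0.1]
    - [0,0,0.1]
    - [0,0,0.1]
    - [0,0,0.1]
    - [0,0,0.1]
    - [0,0,0.1]
    - [0,0,0.1]
    - [0,0,0.09]
    - [0,0,0]
  turn: [0,0,0,0,0,0,0,0,0]

```text
clock: 10.97
tool_pos: [0.5696, 0.3852, 0.3329]
ee_rot: [0.707, 0.707, 0.003, 0.001]
contact_force: [-0.2, 0.5, 0.3]
gripper_width: 0.0119
grip_force: 39.3
```

Call:
drive_tool:
  slide:
    - [0,-0.1,0]
    - [-0.008,-0.2,0]
    - [-0.008,-0.2,0]
    - [-0.008,-0.2,0]
    - [-0.008,-0.2,0]
    - [-0.008,-0.2,0]
    - [-0.008,-0.2,0]
    - [-0.008,-0.2,0]
    - [-0.008,-0.2,0]
    - [-0.008,-0.2,0]
    - [-0.008,-0.2,0]
    - [-0.008,-0.2,0]
    - [-0.008,-0.172,0]
    - [0,0,0]
    - [0,0,0]
    - [0,0,0]
  turn: [0,0,0,0,0,0,0,0,0,0,0,0,0,0,0,0]

```text
clock: 12.3
tool_pos: [0.5539, 0.0143, 0.3285]
ee_rot: [0.707, 0.707, -0.0, -0.001]
contact_force: [-0.8, -0.2, -1.1]
gripper_width: 0.0117
grip_force: 39.2
```

Run:
```python
from h import *
p,d=cap('side','side4')
P=cloud('side',d)
c=(.554,.013)
near=np.hypot(P[...,0]-c[0],P[...,1]-c[1])<.04
for z0 in [.065,.21,.225,.24,.27,.3,.315]:
    m=near&(P[...,2]>z0)&(P[...,2]<z0+.015)
    if m.sum():print(' z',round(z0,3),m.sum(),np.median(P[m],0).round(3),P[m].min(0).round(3),P[m].max(0).round(3))
```

```text
z 0.065 272 [0.551 0.012 0.071] [ 0.526 -0.014  0.065] [0.577 0.038 0.075]
 z 0.21 3 [0.551 0.004 0.224] [0.55  0.003 0.224] [0.559 0.007 0.225]
 z 0.225 87 [0.55  0.007 0.233] [0.539 0.002 0.225] [0.564 0.016 0.24 ]
 z 0.24 92 [0.551 0.008 0.247] [0.54  0.004 0.24 ] [0.562 0.016 0.255]
 z 0.27 96 [0.551 0.009 0.276] [0.543 0.006 0.27 ] [0.56  0.02  0.285]
 z 0.3 56 [0.552 0.01  0.308] [0.546 0.008 0.3  ] [0.558 0.015 0.315]
 z 0.315 53 [0.552 0.01  0.322] [0.546 0.008 0.315] [0.558 0.014 0.33 ]
```

Call:
drive_tool:
  slide:
    - [0,0,-0.1]
    - [0,0,-0.1]
    - [0,0,-0.1]
    - [0,0,-0.1]
    - [0,0,-0.1]
    - [0,0,-0.1]
    - [0,0,-0.1]
    - [0,0,-0.1]
    - [0,0,-0.1]
    - [0,0,-0.1]
    - [0,0,-0.1]
    - [0,0,-0.1]
    - [0,0,-0.1]
    - [0,0,-0.09]
    - [0,0,0]
    - [0,0,0]
  turn: [0,0,0,0,0,0,0,0,0,0,0,0,0,0,0,0]

```text
clock: 13.68
tool_pos: [0.5534, 0.015, 0.1201]
ee_rot: [0.707, 0.707, -0.0, -0.001]
contact_force: [0.8, 0.4, -1.1]
gripper_width: 0.0117
grip_force: 39.2
```

Call:
drive_tool:
  slide:
    - [0,0,-0.007]
    - [0,0,-0.007]
    - [0,0,-0.007]
    - [0,0,0]
    - [0,0,0]
  turn: [0,0,0,0,0]

```text
clock: 14.1
tool_pos: [0.5543, 0.0138, 0.118]
ee_rot: [0.707, 0.707, 0.0, 0.0]
contact_force: [1.3, -0.3, -0.9]
gripper_width: 0.0116
grip_force: 39.2
```

Call:
drive_tool:
  slide:
    - [0,0,-0.007]
    - [0,0,-0.007]
    - [0,0,-0.007]
    - [0,0,0]
    - [0,0,0]
  turn: [0,0,0,0,0]

```text
clock: 14.52
tool_pos: [0.5539, 0.0139, 0.1143]
ee_rot: [0.707, 0.707, -0.0, -0.0]
contact_force: [0.1, -0.0, 0.1]
gripper_width: 0.012
grip_force: 39.2
```

Call:
drive_tool:
  slide:
    - [0,0,-0.007]
    - [0,0,-0.004]
    - [0,0,0]
    - [0,0,0]
  turn: [0,0,0,0]

```text
clock: 14.85
tool_pos: [0.5542, 0.0138, 0.1132]
ee_rot: [0.707, 0.707, 0.0, 0.0]
contact_force: [0.0, 1.0, 2.4]
gripper_width: 0.0122
grip_force: 39.6
```

Touching the pot floor (2.4 N). Release.

Call:
drive_tool:
  slide:
    - [0,0,0]
    - [0,0,0]
    - [0,0,0]
    - [0,0,0]
    - [0,0,0]
    - [0,0,0]
    - [0,0,0]
    - [0,0,0]
  turn: [0,0,0,0,0,0,0,0]
  claw: -1

```text
clock: 15.52
tool_pos: [0.5542, 0.0139, 0.113]
ee_rot: [0.707, 0.707, 0.0, 0.0]
contact_force: [-0.2, -0.3, 2.8]
gripper_width: 0.0854
grip_force: 0.0
```

Call:
drive_tool:
  slide:
    - [0,0,0.05]
    - [0,0,0.1]
    - [0,0,0.1]
    - [0,0,0.1]
    - [0,0,0.1]
    - [0,0,0.1]
    - [0,0,0.1]
    - [0,0,0.1]
    - [0,0,0.1]
    - [0,0,0.1]
    - [0,0,0]
    - [0,0,0]
  turn: [0,0,0,0,0,0,0,0,0,0,0,0]

```text
clock: 16.52
tool_pos: [0.5543, 0.0139, 0.2558]
ee_rot: [0.707, 0.707, 0.0, 0.001]
contact_force: [0.3, 0.7, 0.5]
gripper_width: 0.0857
grip_force: 0.0
```

Run:
```python
from h import *
p,d=cap('side','side5')
P=cloud('side',d)
c=(.554,.013)
near=np.hypot(P[...,0]-c[0],P[...,1]-c[1])<.045
for z0 in [.06,.09,.12,.15,.17,.185]:
    m=near&(P[...,2]>z0)&(P[...,2]<z0+.015)
    if m.sum():print(' z',round(z0,3),m.sum(),np.median(P[m],0).round(3),P[m].min(0).round(3),P[m].max(0).round(3))
```

```text
z 0.06 338 [0.55  0.009 0.07 ] [ 0.526 -0.015  0.06 ] [0.577 0.038 0.075]
 z 0.09 25 [0.551 0.01  0.099] [0.546 0.008 0.091] [0.557 0.014 0.105]
 z 0.12 27 [0.551 0.009 0.128] [0.546 0.008 0.121] [0.556 0.014 0.135]
 z 0.15 31 [0.551 0.009 0.157] [0.546 0.008 0.15 ] [0.558 0.015 0.164]
 z 0.17 53 [0.551 0.009 0.181] [0.545 0.007 0.171] [0.559 0.02  0.185]
 z 0.185 37 [0.552 0.014 0.186] [0.547 0.008 0.185] [0.556 0.019 0.189]
```

The brush stands upright in the pot. Going over the ring and down.

Call:
drive_tool:
  slide:
    - [0,0.1,0]
    - [0.007,0.2,0]
    - [0.007,0.2,0]
    - [0.007,0.2,0]
    - [0.007,0.2,0]
    - [0.007,0.2,0]
    - [0.007,0.2,0]
    - [0.008,0.2,0]
    - [0.008,0.2,0]
    - [0.008,0.2,0]
    - [0.008,0.2,0]
    - [0.008,0.2,0]
    - [0.008,0.172,0]
    - [0,0,0]
    - [0,0,0]
  turn: [0,0,0,0,0,0,0,0,0,0,0,0,0,0,0]

```text
clock: 17.82
tool_pos: [0.5665, 0.3853, 0.253]
ee_rot: [0.707, 0.708, -0.002, -0.0]
contact_force: [0.1, -0.4, -0.9]
gripper_width: 0.0855
grip_force: 0.0
```

Call:
drive_tool:
  slide:
    - [0,0,-0.1]
    - [0,0,-0.1]
    - [0,0,-0.1]
    - [0,0,-0.1]
    - [0,0,-0.1]
    - [0,0,-0.1]
    - [0,0,-0.06]
    - [0,0,0]
    - [0,0,0]
  turn: [0,0,0,0,0,0,0,0,0]

```text
clock: 18.57
tool_pos: [0.5673, 0.3837, 0.1557]
ee_rot: [0.708, 0.706, -0.001, -0.0]
contact_force: [0.5, -0.1, 0.2]
gripper_width: 0.0857
grip_force: 0.0
```

Call:
drive_tool:
  slide:
    - [0,0,0]
    - [0,0,0]
    - [0,0,0]
    - [0,0,0]
    - [0,0,0]
    - [0,0,0]
    - [0,0,0]
    - [0,0,0]
  turn: [0,0,0,0,0,0,0,0]
  claw: 1
  grip_force: 40

```text
clock: 19.23
tool_pos: [0.5682, 0.3851, 0.1582]
ee_rot: [0.707, 0.707, 0.001, 0.0]
contact_force: [-0.9, -0.1, 5.1]
gripper_width: 0.0592
grip_force: 44.1
```

Run:
```python
from h import *
p,d=cap('side','side6')
cv2.imwrite('pics/s6.png',cv2.resize(p[80:260,180:380],(660,594),interpolation=cv2.INTER_CUBIC)[:,:,::-1])
s=status.observe();print(s['contact_force'],s['moment'],s['tool_pos'])
```

```text
[-1.29328392 -0.40460391  5.87010874] [-0.09749726  0.43979289 -0.07557563] [0.56816773 0.38513708 0.15822744]
```

View pics/s6.png

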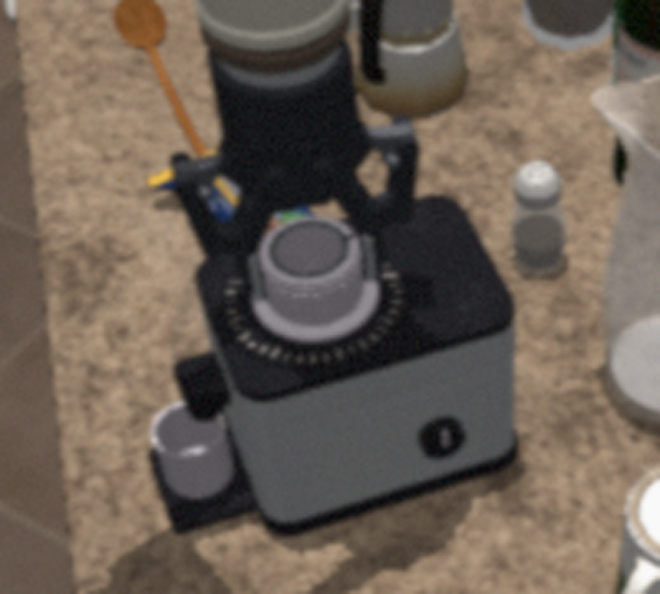

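The pads hold the ring on both sides (crop 257,275 and 370,258). I feel the thread first with a small positive turn.

Call:
drive_tool:
  slide:
    - [0,0,0.003]
    - [0,0,0]
    - [0,0,0]
    - [0,0,0]
    - [0,0,0]
    - [0,0,0]
    - [0,0,0]
  turn: [0,0,0.5,0.5,0.5,0,0]
  grip_force: 70

```text
clock: 19.87
tool_pos: [0.5666, 0.3867, 0.1584]
ee_rot: [0.651, 0.759, 0.001, -0.002]
contact_force: [-6.8, 5.1, 9.1]
gripper_width: 0.0586
grip_force: 73.6
```

```bash
cat > st.py <<'E'
from h import *
from scipy.spatial.transform import Rotation as R
s=status.observe();x=R.from_quat(s['ee_rot']).as_matrix()[:,0]
print('F',s['contact_force'].round(1),'M',s['moment'].round(2),'pos',s['tool_pos'].round(4),'yaw',np.degrees(np.arctan2(x[1],x[0])).round(1),'q',s['qpos'].round(2),s['gripper_width'],s['grip_force'])
E
python3 st.py
```

```text
F [-6.8  5.1  9.1] M [ 0.78  1.16 -1.54] pos [0.5666 0.3867 0.1584] yaw 98.8 q [0.42 0.5  1.32 0.   1.32 0.27] 0.0586368524480139 73.55829623281352
```

Positive is resisted (Mz −1.5 N m). Now trying negative.

Call:
drive_tool:
  slide:
    - [0,0,0]
    - [0,0,0]
    - [0,0,0]
    - [0,0,0]
    - [0,0,0]
    - [0,0,0.001]
    - [0,0,0.001]
    - [0,0,0]
    - [0,0,0]
  turn: [-0.5,-0.5,-0.5,-0.5,-0.5,-0.5,-0.5,0,0]

```text
clock: 20.62
tool_pos: [0.5682, 0.3857, 0.1589]
ee_rot: [0.777, 0.629, 0.002, -0.0]
contact_force: [-1.9, 0.7, 6.1]
gripper_width: 0.0588
grip_force: 73.6
```

```bash
python3 st.py
```

```text
F [-1.9  0.7  6.1] M [ 0.33  0.26 -0.  ] pos [0.5682 0.3857 0.1589] yaw 78.0 q [0.42 0.5  1.32 0.   1.32 0.63] 0.05881472516461629 73.56213691179383
```

Negative turns freely (Mz about 0), so it is a left-hand thread. I keep turning and rise with it.

Call:
drive_tool:
  slide:
    - [0,0,0.003]
    - [0,0,0.003]
    - [0,0,0.003]
    - [0,0,0.003]
    - [0,0,0.003]
    - [0,0,0.003]
    - [0,0,0.003]
    - [0,0,0.003]
    - [0,0,0]
    - [0,0,0]
  turn: [-0.8,-0.8,-0.8,-0.8,-0.8,-0.8,-0.8,-0.8,0,0]

```text
clock: 21.45
tool_pos: [0.5681, 0.3851, 0.1615]
ee_rot: [0.941, 0.339, 0.001, -0.0]
contact_force: [-0.2, 1.2, 4.4]
gripper_width: 0.0586
grip_force: 74.1
```

```bash
python3 st.py
```

```text
F [-0.2  1.2  4.4] M [ 0.26 -0.08 -0.01] pos [0.5681 0.3851 0.1615] yaw 39.7 q [0.42 0.49 1.32 0.   1.33 1.3 ] 0.058615106869746886 74.08008536849579
```

Call:
drive_tool:
  slide:
    - [0,0,0.0025]
    - [0,0,0.0025]
    - [0,0,0.0025]
    - [0,0,0.0025]
    - [0,0,0.0025]
    - [0,0,0.0025]
    - [0,0,0.0025]
    - [0,0,0.0025]
    - [0,0,0]
    - [0,0,0]
  turn: [-0.8,-0.8,-0.8,-0.8,-0.8,-0.8,-0.8,-0.8,0,0]

```text
clock: 22.28
tool_pos: [0.5672, 0.3844, 0.1624]
ee_rot: [1.0, 0.012, -0.001, 0.0]
contact_force: [1.2, 0.9, -3.2]
gripper_width: 0.0588
grip_force: 75.3
```

```bash
python3 st.py
```

```text
F [ 1.2  0.9 -3.2] M [ 0.19 -0.26  0.02] pos [0.5672 0.3844 0.1624] yaw 1.3 q [ 0.42  0.49  1.32 -0.    1.33  1.97] 0.05884246544819591 75.33243960230948
```

Call:
drive_tool:
  slide:
    - [0,0,0]
    - [0,0,0]
    - [0,0,0.01]
    - [0,0,0.01]
    - [0,0,0]
    - [0,0,0]
  turn: [-0.8,-0.8,0,0,0,0]

```text
clock: 22.78
tool_pos: [0.5663, 0.3851, 0.1639]
ee_rot: [0.998, -0.07, -0.001, 0.0]
contact_force: [2.2, 5.3, -10.5]
gripper_width: 0.0584
grip_force: 78.6
```

```bash
python3 st.py
```

```text
F [  2.2   5.3 -10.5] M [ 0.96 -0.54  1.13] pos [0.5663 0.3851 0.1639] yaw -8.1 q [0.42 0.49 1.32 0.   1.34 2.13] 0.05844499131749166 78.64953093230724
```

Run:
```python
from h import *
p,d=cap('side','side7')
P=cloud('side',d)
near=np.hypot(P[...,0]-.565,P[...,1]-.385)<.04
m=near&(P[...,2]>.18)&(P[...,2]<.21)
print(np.percentile(P[m][:,2],[50,80,90,95]))
b=np.load('/tmp/side0.npz');Pb=cloud('side',b['d']);m=(np.hypot(Pb[...,0]-.565,Pb[...,1]-.385)<.031)&(Pb[...,2]>.18);print(np.percentile(Pb[m][:,2],[50,80,90,95]))
q,_=cap('top','top7')
a=cv2.resize(p[120:210,220:320],(400,360),interpolation=cv2.INTER_CUBIC)
c=cv2.resize(b['p'][120:210,220:320],(400,360),interpolation=cv2.INTER_CUBIC)
cv2.imwrite('pics/s7.png',np.hstack([c,a])[:,:,::-1])
```

```text
[0.19470575 0.19698881 0.19778571 0.1981012 ]
[0.19015816 0.19192179 0.19250997 0.19315149]
```

View pics/s7.png

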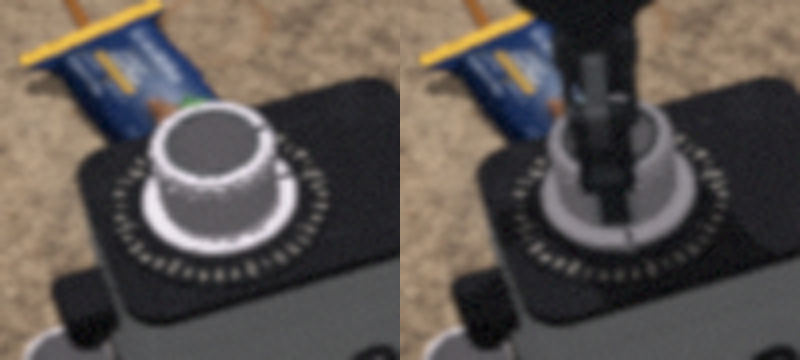

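The ring has risen about 5 mm. The flange mark went from (283,172) to (228,237) in the crops, at the front now.

```bash
python3 - <<'E'
from h import *
c=np.array([.565,.3847])
for u,v,z in((290.75,163,.154),(277,179.25,.159)):
    r=ray('side',u,v,z)[:2]-c;print(r,np.hypot(*r),np.degrees(np.arctan2(r[1],r[0])))
E
python3 st.py
```

```text
[0.03558524 0.00957372] 0.03685058526141117 15.058099734328517
[ 0.00026099 -0.03234009] 0.032341147823177416 -89.5376265998964
F [  3.5   5.2 -10.3] M [ 0.99 -0.51  1.15] pos [0.5663 0.3851 0.1639] yaw -8.1 q [0.42 0.49 1.32 0.   1.34 2.13] 0.05866632842316873 78.64615056663752
```

The ring has turned about 95°, past the free range and against the end stop. I relieve the torque and then lift gently.

Call:
drive_tool:
  slide:
    - [0,0,0]
    - [0,0,0]
    - [0,0,0]
    - [0,0,0.01]
    - [0,0,0.01]
    - [0,0,0]
    - [0,0,0]
  turn: [0.4,0.4,0,0,0,0,0]

```text
clock: 23.47
tool_pos: [0.5678, 0.3846, 0.17]
ee_rot: [0.999, -0.032, 0.0, -0.0]
contact_force: [-0.3, 0.5, -1.8]
gripper_width: 0.0583
grip_force: 79.5
```

```bash
python3 st.py
```

```text
F [-0.3  0.5 -1.8] M [ 0. -0. -0.] pos [0.5678 0.3846 0.17  ] yaw -3.7 q [ 0.42  0.49  1.31 -0.    1.34  2.05] 0.05825106970092205 79.50514756143093
```

Free: the force is now just the ring's weight. Lifting by about 130 mm.

Call:
drive_tool:
  slide:
    - [0,0,0.03]
    - [0,0,0.04]
    - [0,0,0.04]
    - [0,0,0.05]
    - [0,0,0.07]
    - [0,0,0.08]
    - [0,0,0.08]
    - [0,0,0.08]
    - [0,0,0.08]
    - [0,0,0.08]
    - [0,0,0.08]
    - [0,0,0.08]
    - [0,0,0.08]
    - [0,0,0.04]
    - [0,0,0]
    - [0,0,0]
    - [0,0,0]
    - [0,0,0]
    - [0,0,0]
    - [0,0,0]
  turn: [0,0,0,0,0,0,0,0,0,0,0,0,0,0,0,0,0,0,0,0]

```text
clock: 25.13
tool_pos: [0.5673, 0.3846, 0.3054]
ee_rot: [0.999, -0.032, -0.001, 0.0]
contact_force: [0.0, -0.4, -1.7]
gripper_width: 0.0585
grip_force: 79.5
```

```bash
python3 st.py
python3 - <<'E'
from h import *
p,d=cap('side','side8')
cv2.imwrite('pics/s8.png',cv2.resize(p[60:410,170:420],(571,600*800//800),interpolation=cv2.INTER_CUBIC)[:,:,::-1])
E
```

```text
F [ 0.  -0.4 -1.7] M [0.02 0.04 0.05] pos [0.5673 0.3846 0.3054] yaw -3.7 q [0.42 0.41 1.14 0.   1.59 2.05] 0.0584675654384109 79.52745800837874
```

View pics/s8.png

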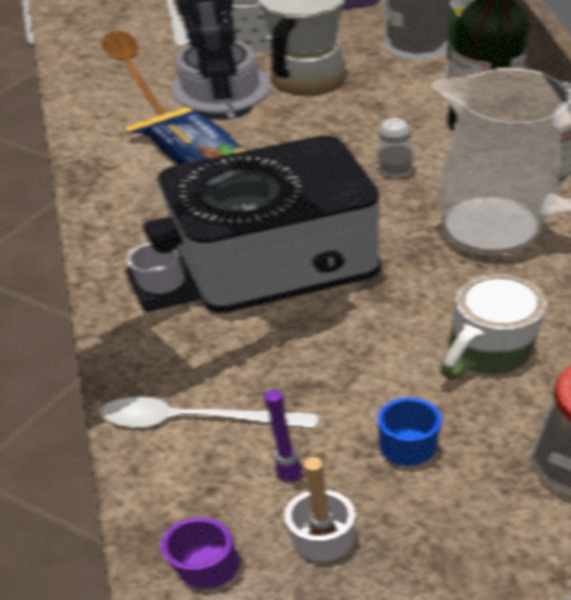

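The carrier is held level and well above the open grinder (crop 220,80). The brush stands in the white pot (318,500), and everything else is where it was.

```bash
python3 -c "
from bench import order
print(order.job_done())"
```

```text
the job is handed in; nothing more can be done
None
```

The job is handed in at about 25 s: I swept the throat twice down to the burr, stood the brush back in its white pot and let go, and unscrewed the carrier (left-hand thread), which the gripper holds level about 13 cm above the grinder.

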